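# Start the timer, snap the stud cap onto the wing and keep it pressed

## Task

Set the press timer going by pushing its red, then yellow, then green key, one at a time, each right down and let up again before the next. Then take the orange snap cap out of the white dish, press it straight down over the white stud on the blue wing until it clicks home, and go on pressing after the click so that the black seal ring under it stays squashed by more than half of its give; do not force it. Finish like that, with the robot still holding the cap pressed down, and leave all the other things where they are.

Things in the scene. Friction and masses are not known exactly. Their poses are not given: they have to be found in the camera images.
- cap_mid (a point): Orange snap cap standing upright, open side down, in the dish: 40 mm across (12 grip flats), 36 mm high, about 35 g, white spot on its closed top. This point is its centre, 18 mm above its lower rim; z points up out of the closed top. Inside: a lip of 22 mm inner diameter at the rim, a wider groove above it, hollow 30 mm deep.
- stud_tip (a point): Top centre of the white upright stud (19 mm thick, coned tip, z up) on the wing; grey saddle face 30 mm below. Cap centre heights relative to this point: +7 mm its lip meets four brass snap balls (centres 14 mm below this point, on a 26 mm circle), resisting up to about 12 N; near 0 it clicks past and the push drops off; -4 it meets the seal ring; -6.5 ring half squashed; -9 fully.
- seal_ring (a joint): How far the black rubber seal ring (36 mm across, 8 mm high, round the foot of the stud) is squashed: 0 free, 0.0025 m half, 0.005 m all of its give; it springs back, about 2 N per mm.
- wing: Blue plastic model-aircraft wing, 0.25 m span, 130 mm chord, fixed on two cork cradle blocks by a silver aluminium clamp. Origin on the tray under the stud (70 mm below the stud's top); the wing's wide end is 55 mm to its +y, its tip 200 mm to its -y, trailing edge to +x. The clamp crosses the wing 120 mm to -y of the stud and is 90 mm high.
- timer: White plastic timer box, fixed, 200 x 78 x 22 mm, long along its own x, with three round keys in one row along its x, 51 mm apart (which key is where changes) and a dark blank screen at its +x end. Origin on its underside, at the tray's surface, 12 mm to -x of the box's middle.
- dish_mid (a point): Shallow white ceramic dish, loose, 104 mm across, 8 mm high, floor 4 mm thick; this point is its centre on the upper face of that floor. The cap stands near its middle.
- parts_box: Red plastic parts box, fixed, 100 x 160 x 50 mm (x, y, z) with a shut red lid and a white knob (top of the knob about 100 mm above the tray). Origin at the centre of its underside. Not part of the job.
- parts_lid (a joint): Angle of the parts box's lid, 0 shut, growing as it opens. Leave shut.
- tweezers: Steel tweezers lying on the tray, 130 mm long along their x, 7 mm high, loose. Origin at their middle, underside. Leave alone.
- jar: Small amber jar, 48 mm across, 60 mm high, loose, origin underneath. Leave alone.
- glue: White glue bottle with red cap, 36 mm across, 100 mm high, loose, origin underneath. Leave alone.
- sanding_block: Cork sanding block, 36 x 71 x 24 mm, loose, origin underneath. Leave alone.
- key_red_top (a point): Top centre of the red round key of the timer, 28 mm across, 6 mm travel straight down, springs back up, about 5 N to push right down; the keys' tops stand 40 mm above the tray.
- key_red (a joint): How far the red key is pushed in: 0 up, 0.006 m right down (more than 0.0045 counts as right down, under 0.002 as up).
- key_yellow_top (a point): Top centre of the yellow round key of the timer, 28 mm across, 6 mm travel straight down, springs back up, about 5 N to push right down; the keys' tops stand 40 mm above the tray.
- key_yellow (a joint): How far the yellow key is pushed in: 0 up, 0.006 m right down (more than 0.0045 counts as right down, under 0.002 as up).
- key_green_top (a point): Top centre of the green round key of the timer, 28 mm across, 6 mm travel straight down, springs back up, about 5 N to push right down; the keys' tops stand 40 mm above the tray.
- key_green (a joint): How far the green key is pushed in: 0 up, 0.006 m right down (more than 0.0045 counts as right down, under 0.002 as up).
Things that resemble listed ones, but are neither listed nor needed, are in the scene too. What is shaped like the part that bears cap_mid but purple or turquoise is not meant.

How it is judged:
By the outcome, as a careful person would: the job done as asked, in the order asked, and still so for the second after the job is handed in, while the arm keeps its last pose, push and grip.
It also fails if it takes over 51 s, if anything falls off the work surface, if the arm or the gripper's body presses on something with over 40 N, if the wrist force passes 120 N, or if a joint passes its speed limit or range.

## Robot

A 7-joint arm with a two-finger parallel gripper is mounted at the origin on the work surface. World frame = base frame: x ahead of the robot, y to its left, z up, the work surface at z = 0. Lengths are in m, angles in degrees, forces in N, time in s.
With the tool pointing down it reaches from about 0.425 to 0.975 m from the base axis. Payload 16.7 kg.
Tool frame: the origin (TCP) lies at the very end of the fingers, on their centre line; the grasp point (between the pads) lies 19 mm behind it; z points along the fingers, y is the direction in which the jaws open and shut (so a half turn about z gives the same grasp; the last joint's range is limited). The gripper opens to 85 mm and grips with 20 to 120 N. Pads are 22 mm wide; open, the fingers measure 114 mm over their backs; the gripper's body (76 mm by 85 mm) begins 54 mm behind the grasp point. The pads swing forward as they close: fully open they stand 13 mm farther back than shut.
Start: joints at [57.038, 24.414, 4.234, 92.017, -1.954, 63.644, -3.845], TCP at [0.279, -0.615, 0.231] pointing down, gripper open.
Joint ranges: [-163.25, 163.25], [-28.42, 122.38], [-70.27, 78.77], [12.13, 141.07], [-58.53, 238.53], [9.26, 117.41], [-156.51, 156.51]. Speed limits (degrees/s): [108.29, 108.29, 136.94, 136.94, 172.46, 172.46, 172.46].

## Interface

Orientations are given as a 3x3 rotation matrix whose columns are the frame's x, y, z axes.
In Python, from plant import * gives the robot as it stands.
- The arm moves only by the tool send_rows, never from a script. Its argument "motion" is a list of rows, each a list of 7 numbers: the opening, from 0 (shut) to 1 (fully open), then the shift along the world's x, y, z in cm, then the turn, a rotation vector about the world's x, y, z in rad. In form: [[grip, tx, ty, tz, rx, ry, rz], ...]. A call has 1 to 20 rows; each row is the pose to reach, as a shift and turn from the pose measured when the call began; what a row does not reach only later rows make up. A row lasts 1/10 s, in which the tool goes at most 50 mm and 8.59 degrees, less where a joint would pass 70% of its speed; a pose out of reach is approached as far as the arm can. A call with a gripper value outside its range is refused whole. The fingers move at their own pace and stop on an object; "newtons" is the grip in N (left out, the last holds). Time passes only in rows, so rows that repeat a pose let the fingers close. It gives the time, the measured TCP pose, the force and the opening at its end, in the units of the state.
- get_obs(): the state, without advancing time (a new reading comes with each control period).
- grab_frame(name): name is "scene" or "top"; returns a dict with "img" (384x512x3 uint8, red, green, blue), "mtx" (3x3 intrinsics, pixels), "rvec" (rotation vector, rad) and "tvec" (3), from world to camera coordinates, as OpenCV has them. Camera axes: x right, y down, z forward; pixel columns grow to the right and rows downward; lengths in m; the calibration is good to about 2 mm. A picture is of the moment at which its call begins. There is no depth.
- finish_job(): hands the job in, once; it reports no verdict.
The state is a dict: "clock": time; "joint_positions": joint angles; "joint_velocities": joint speeds; "tau": joint torques, N m; "position": TCP position; "ee_rot": TCP orientation; "force": force on the tool from outside, world axes, zero at the start; "moment": the same for the moment, N m; "gripper_width": opening from 0.0 (shut) to 1.0 (fully open).
Only numpy, scipy, OpenCV 4.12 (cv2) and the standard library are available. Lean on these libraries where they do the work, as an engineer would, in place of code of your own. Each camera call takes 0.05 s, during which the arm holds its last target.

## Working session

There is one attempt and no reset: what is moved stays moved. The work goes in short steps, Python scripts to look and compute and a tool call to move; the robot and the scene stay as the last step left them, time stands still between calls to the robot, and variables do not carry over. Pictures are saved under pics/ and viewed, and the job is handed in when it is done.

Besides the shell and the picture viewer there is one more tool, called after "Call:" as name(argument=value, ...) on one line, values as JSON. send_rows: Moves the arm, as the interface text tells. Its arguments: {"type":"object","properties":{"motion":{"type":"array","items":{"type":"array","items":{"type":"number"}}},"newtons":{"type":"number"}},"required":["motion"]}

```bash
mkdir -p pics; ls; python3 - <<'E'
from plant import *
import cv2,pickle
print({k:v for k,v in get_obs().items()})
for n in("scene","top"):
    f=grab_frame(n); pickle.dump(f,open(f"{n}0.pkl","wb"))
    cv2.imwrite(f"pics/{n}0.png",cv2.resize(f["img"][:,:,::-1],(800,600),interpolation=cv2.INTER_CUBIC))
    print(n,f["mtx"],f["rvec"],f["tvec"])
E
```

```text
pics
{'clock': 0.0, 'joint_positions': array([57.03809292, 24.45034068,  4.2309039 , 92.05286192, -1.95209639,
       63.64358448, -3.842737  ]), 'joint_velocities': array([-0.01803285, -0.03773679, -0.02970686,  0.01261874, -0.02109725,
       -0.08925838,  0.01353232]), 'tau': array([ 4.75416746e-04, -9.49833369e+01,  3.76108155e+00, -4.63526201e+01,
        1.92016829e-02,  9.89025633e-03,  2.00506986e-05]), 'position': array([ 0.2786022 , -0.61436633,  0.23059757]), 'ee_rot': array([[ 9.10703064e-01,  4.13061149e-01, -6.45502211e-04],
       [ 4.13061636e-01, -9.10702368e-01,  1.13201361e-03],
       [-1.20269548e-04, -1.29756047e-03, -9.99999151e-01]]), 'force': array([ 0.4004208 , -0.45508426, -0.30642492]), 'moment': array([0.01067241, 0.00153939, 0.02900943]), 'gripper_width': 1.0040584312712104}
scene [[349.58538553   0.         259.13289152]
 [  0.         349.58538553 196.09777875]
 [  0.           0.           1.        ]] [ 1.77228043  1.50087069 -0.72757381] [-0.15081734 -0.23608605  1.40361956]
top [[446.12492926   0.         256.89650065]
 [  0.         446.12492926 189.90427466]
 [  0.           0.           1.        ]] [ 2.19458973 -2.19094712  0.0590317 ] [0.05447844 0.53748634 0.96823712]
```

View pics/scene0.png

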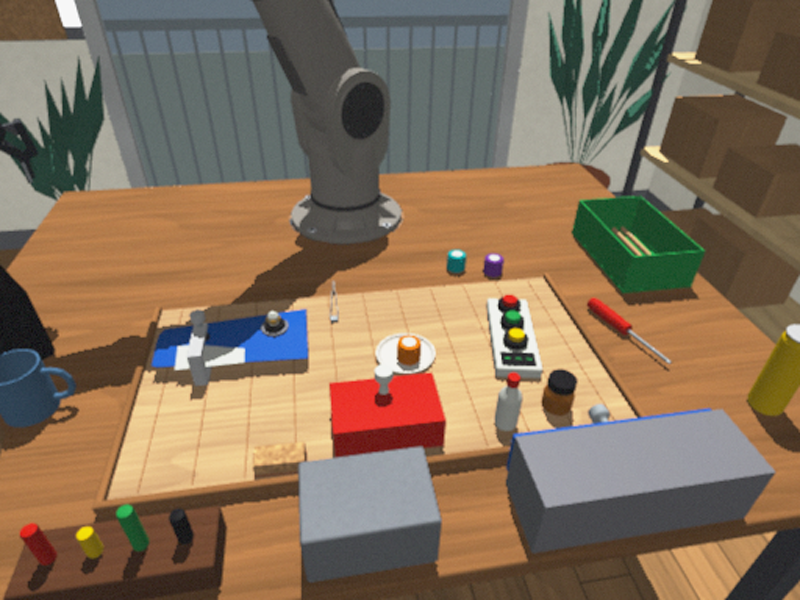

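View pics/top0.png

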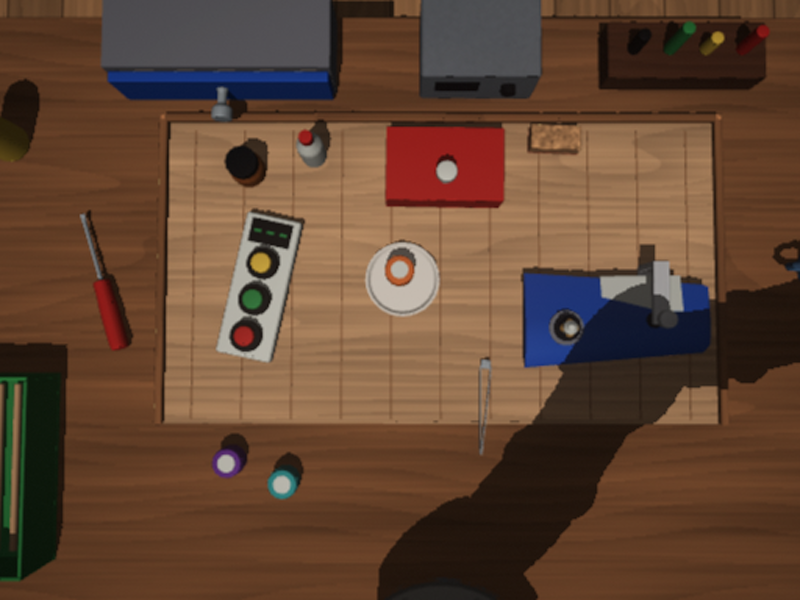

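The two views show the following (800x600 pixels):

- **Cap:** the orange one is in the dish at top (400,268) and scene (408,350). The purple one at top (227,463) and turquoise one at top (282,485) lie off the tray and are look-alikes, so they are not meant.
- **Keys:** top shows yellow (262,263), green (254,298) and red (245,336).
- **Stud:** top (568,327).

I'll enlarge these areas to read positions.

```bash
cat > h.py <<'E'
import cv2,pickle,numpy as np
from scipy.optimize import least_squares
def crop(img,x0,y0,w,h,s,fn):
    c=cv2.resize(img[y0:y0+h,x0:x0+w,::-1],None,fx=s,fy=s,interpolation=cv2.INTER_CUBIC)
    c=cv2.convertScaleAbs(c,alpha=1.3,beta=15)
    for i in range(0,w,10): cv2.line(c,(i*s,0),(i*s,6),(255,255,255),1);cv2.putText(c,str(x0+i),(i*s,16),0,.35,(255,255,255),1)
    for i in range(0,h,10): cv2.line(c,(0,i*s),(6,i*s),(255,255,255),1);cv2.putText(c,str(y0+i),(8,i*s+4),0,.35,(255,255,255),1)
    cv2.imwrite(fn,c)
def proj(f,P): return cv2.projectPoints(np.asarray(P,float).reshape(-1,3),f["rvec"],f["tvec"],f["mtx"],None)[0].reshape(-1,2)
def tri(fs,pts):
    r=least_squares(lambda P:np.concatenate([proj(f,P)[0]-p for f,p in zip(fs,pts)]),[.6,0,.05])
    return r.x,r.fun
def ray(f,p,z):
    return least_squares(lambda q:proj(f,[q[0],q[1],z])[0]-p,[.6,0]).x
E
python3 - <<'E'
from h import *
t=pickle.load(open("top0.pkl","rb"))["img"];s=pickle.load(open("scene0.pkl","rb"))["img"]
crop(t,135,130,80,110,5,"pics/c1.png"); crop(t,225,145,70,65,8,"pics/c2.png"); crop(t,330,160,130,85,6,"pics/c3.png")
crop(s,300,180,60,70,8,"pics/c4.png"); crop(s,230,205,60,45,10,"pics/c5.png"); crop(s,90,190,115,65,6,"pics/c6.png")
E
```

```text
(no output)
```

View pics/c1.png

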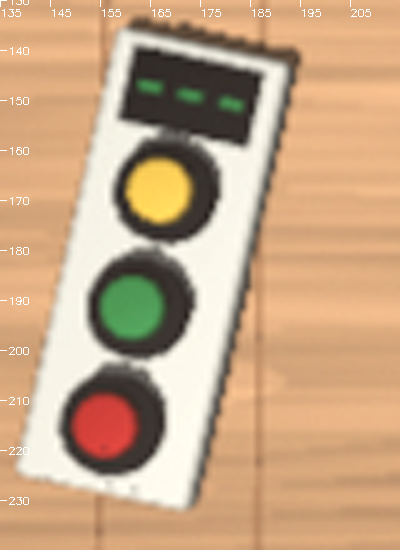

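View pics/c2.png

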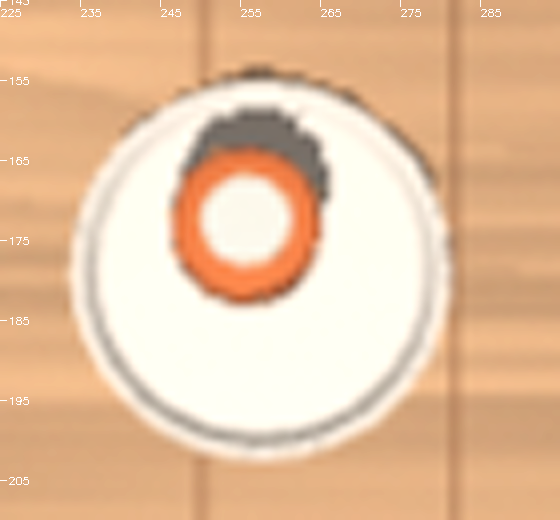

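View pics/c3.png

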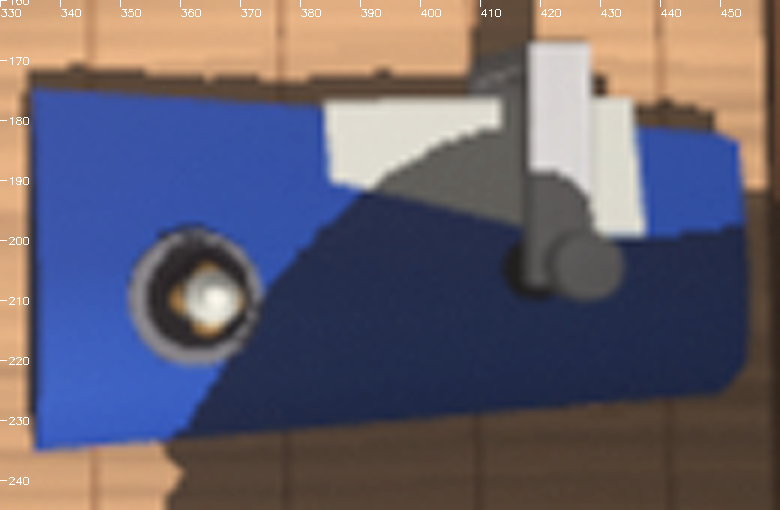

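View pics/c4.png

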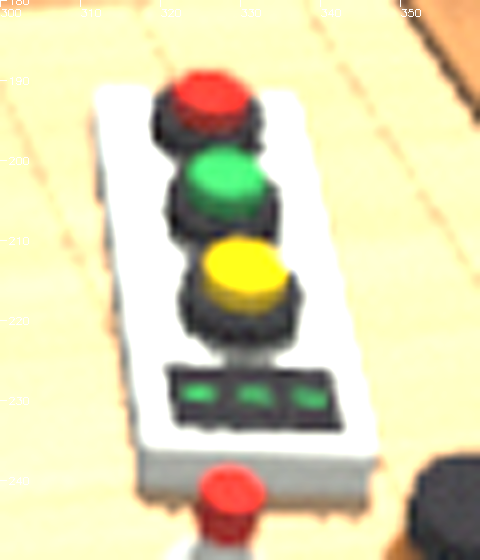

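View pics/c5.png

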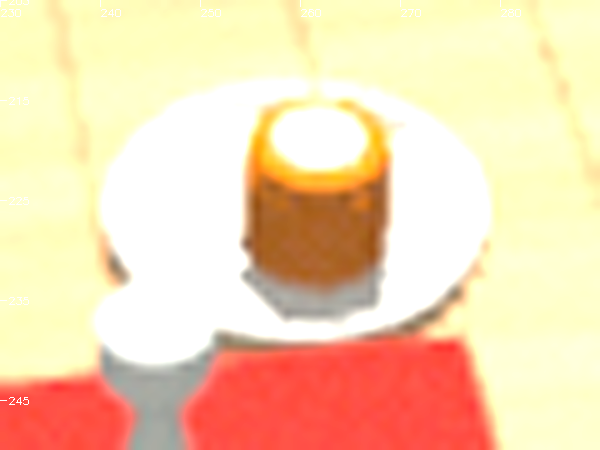

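View pics/c6.png

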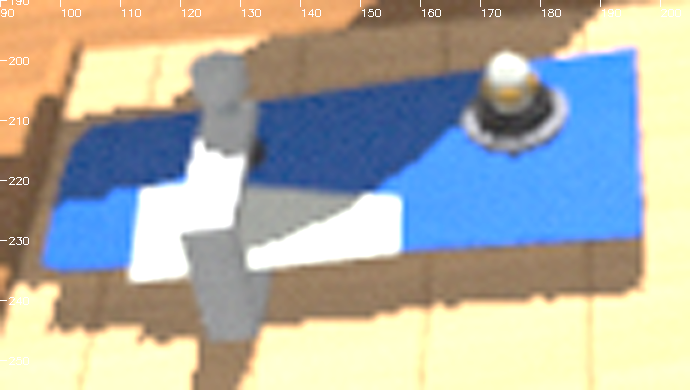

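```bash
python3 - <<'E'
from h import *
T=pickle.load(open("top0.pkl","rb"));S=pickle.load(open("scene0.pkl","rb"))
D={"red":((155.6,214.8),(326.1,191.1)),"green":((161,191),(327.8,201.3)),"yellow":((166.2,167.6),(330.2,212.7)),"captop":((255.3,172.1),(261.45,218.45)),"stud":((365.4,209.6),(174.6,199.6))}
for k,(a,b) in D.items():
    P,r=tri([T,S],[np.array(a),np.array(b)]);print(k,P.round(4),r.round(2))
print("saddle", [ray(T,(362.1,209.1),z).round(4) for z in (.04,.05)])
print("dish c", ray(T,(225+262/8-.4,145+268/8-.4),.02))
a,b=[ray(T,p,.06) for p in ((335.4,174.3),(452.6,183))];print("wing TE",a,b)
a,b=[ray(T,p,.06) for p in ((335.4,234.3),(449,225))];print("LE",a,b)
a,b=[ray(T,p,.035) for p in ((160,135),(138.5,223.5))];print("timer",a,b)
E
```

```text
red [0.4822 0.269  0.0523] [ 0.14  0.04  0.2  -0.02]
green [0.5324 0.2575 0.0542] [ 0.32  0.09  0.44 -0.05]
yellow [0.5821 0.2472 0.0544] [ 0.31  0.09  0.41 -0.04]
captop [0.5732 0.0583 0.0509] [0.22 0.04 0.29 0.  ]
stud [ 0.4937 -0.1672  0.08  ] [-0.09 -0.01 -0.11 -0.02]
saddle [array([ 0.4952, -0.17  ]), array([ 0.4951, -0.1677])]
dish c [0.56306752 0.05441247]
wing TE [ 0.56808225 -0.10995973] [ 0.55011203 -0.3562195 ]
LE [ 0.44222343 -0.10895195] [ 0.46202025 -0.34671177]
timer [0.65547807 0.26618713] [0.46351907 0.30980597]
```

Call:
send_rows(motion=[[0,27,36,0,0,0,-0.426],[0,27,36,0,0,0,-0.426],[0,27,36,0,0,0,-0.426],[0,27,36,0,0,0,-0.426],[0,27,36,0,0,0,-0.426],[0,27,36,0,0,0,-0.426],[0,27,36,0,0,0,-0.426],[0,27,36,0,0,0,-0.426],[0,27,36,0,0,0,-0.426],[0,20.3,88.3,-14,0,0,-0.426],[0,20.3,88.3,-14,0,0,-0.426],[0,20.3,88.3,-14,0,0,-0.426],[0,20.3,88.3,-14,0,0,-0.426],[0,20.3,88.3,-14,0,0,-0.426],[0,20.3,88.3,-14,0,0,-0.426],[0,20.3,88.3,-14,0,0,-0.426],[0,20.3,88.3,-14,0,0,-0.426],[0,20.3,88.3,-14,0,0,-0.426],[0,20.3,88.3,-14,0,0,-0.426],[0,20.3,88.3,-14,0,0,-0.426]], newtons=60)

```text
clock: 2.1
position: [0.4809, 0.2705, 0.09]
ee_rot: [[1.0, -0.0, -0.0], [-0.0, -1.0, 0.001], [-0.0, -0.001, -1.0]]
force: [2.2, -0.7, -0.4]
gripper_width: -0.002
```

```bash
python3 - <<'E'
from h import *
from plant import *
o=get_obs();print(o["position"],o["force"])
for n,b in(("scene",(290,160,70,70)),("top",(130,160,70,75))):
    f=grab_frame(n); crop(f["img"],*b,8,f"pics/k1{n}.png"); print(n, proj(f,o["position"]))
E
```

```text
[0.48094447 0.27047739 0.09001815] [ 2.21839006 -0.6712576  -0.41090731]
scene [[328.37020431 180.2884525 ]]
top [[150.79420308 215.46649069]]
```

View pics/k1scene.png

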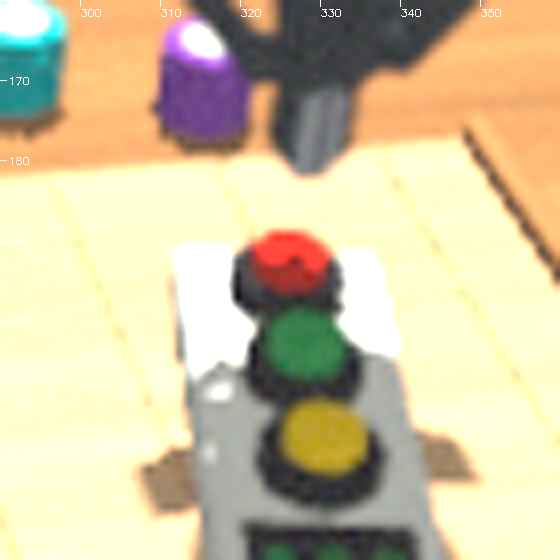

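Call:
send_rows(motion=[[0,0.1,-0.1,-2.5,0,0,0],[0,0.1,-0.1,-3.3,0,0,0],[0,0.1,-0.1,-3.6,0,0,0],[0,0.1,-0.1,-3.8,0,0,0],[0,0.1,-0.1,-3.8,0,0,0]])

```text
clock: 2.7
position: [0.48, 0.2738, 0.0516]
ee_rot: [[1.0, 0.007, -0.002], [0.007, -1.0, 0.003], [-0.002, -0.003, -1.0]]
force: [-3.3, -0.1, 3.5]
gripper_width: 0.002
```

The picture shows the closed fingertips at scene (328,180), which matches the projected TCP, directly above the red key. Contact has been made, so I'll press deeper.

Call:
send_rows(motion=[[0,0.2,-0.4,-0.3,0,0,0],[0,0.2,-0.4,-0.5,0,0,0],[0,0.2,-0.4,-0.5,0,0,0]])

```text
clock: 3.0
position: [0.4827, 0.271, 0.0494]
ee_rot: [[1.0, 0.007, -0.0], [0.007, -1.0, 0.005], [-0.0, -0.005, -1.0]]
force: [-15.2, -1.4, 44.8]
gripper_width: -0.002
```

Call:
send_rows(motion=[[0,0,0,0.8,0,0,0],[0,0,0,3,0,0,0],[0,0,0,3,0,0,0]])

```text
clock: 3.3
position: [0.4845, 0.2712, 0.0821]
ee_rot: [[1.0, 0.006, 0.004], [0.006, -1.0, 0.007], [0.004, -0.007, -1.0]]
force: [0.9, 0.5, 0.5]
gripper_width: 0.001
```

```bash
python3 - <<'E'
from h import *
from plant import *
o=get_obs();print(o["position"],o["force"])
f=grab_frame("scene"); crop(f["img"],290,160,70,70,8,"pics/k2.png"); print(proj(f,o["position"]))
E
```

```text
[0.48450123 0.27120414 0.08205121] [0.88827252 0.49384049 0.53173436]
[[328.63559599 183.21915423]]
```

View pics/k2.png

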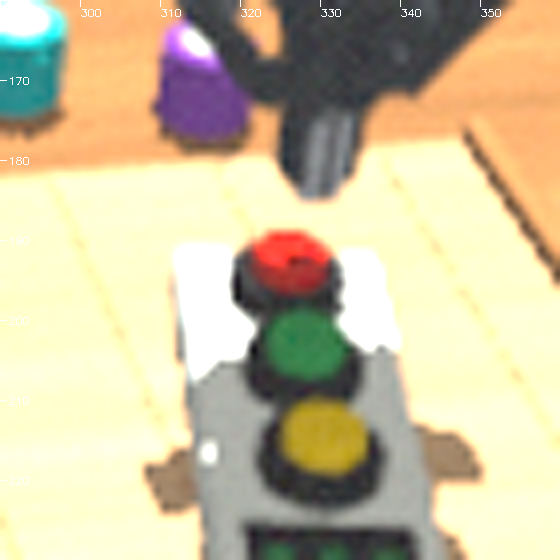

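The red key is back up at scene (326,192). Before moving on, I want its top height, so I can tell whether that hard stop was full travel. I'll touch it lightly, staying under 2 mm of travel.

Call:
send_rows(motion=[[0,-0.2,-0.2,-2.3,0,0,0],[0,-0.2,-0.2,-2.7,0,0,0],[0,-0.2,-0.2,-2.7,0,0,0],[0,-0.2,-0.2,-2.7,0,0,0]])

```text
clock: 3.75
position: [0.482, 0.2686, 0.054]
ee_rot: [[1.0, 0.006, 0.002], [0.006, -1.0, 0.006], [0.002, -0.006, -1.0]]
force: [-1.4, -1.8, 2.1]
gripper_width: -0.001
```

Call:
send_rows(motion=[[0,0,0,0.15,0,0,0],[0,0,0,0.15,0,0,0],[0,0,0,0.15,0,0,0]])

```text
clock: 4.05
position: [0.4822, 0.2688, 0.0559]
ee_rot: [[1.0, 0.006, 0.003], [0.006, -1.0, 0.006], [0.003, -0.006, -1.0]]
force: [-0.2, -0.3, 1.9]
gripper_width: -0.001
```

Call:
send_rows(motion=[[0,0,0,0.5,0,0,0],[0,0,0,0.5,0,0,0],[0,0,0,0.5,0,0,0]])

```text
clock: 4.35
position: [0.4823, 0.2689, 0.0611]
ee_rot: [[1.0, 0.006, 0.003], [0.006, -1.0, 0.006], [0.003, -0.006, -1.0]]
force: [0.0, 0.3, -0.8]
gripper_width: -0.004
```

Call:
send_rows(motion=[[0,0,0,1.5,0,0,0],[0,10,-2.2,1.8,0,0,0],[0,10,-2.2,1.8,0,0,0],[0,10,-2.2,1.5,0,0,0],[0,10,-2.2,0,0,0,0],[0,10,-2.2,-0.6,0,0,0],[0,10,-2.2,-1.0,0,0,0],[0,10,-2.2,-1.15,0,0,0],[0,10,-2.2,-1.15,0,0,0]])

```text
clock: 5.25
position: [0.581, 0.2471, 0.0501]
ee_rot: [[1.0, 0.007, 0.002], [0.007, -1.0, 0.006], [0.002, -0.006, -1.0]]
force: [-5.6, -2.8, 10.1]
gripper_width: 0.004
```

Call:
send_rows(motion=[[0,0,0,-0.05,0,0,0],[0,0,0,1,0,0,0],[0,0,0,2.5,0,0,0],[0,0,0,2.5,0,0,0],[0,-4.9,1.1,2.5,0,0,0],[0,-4.9,1.1,2.5,0,0,0],[0,-4.9,1.1,1,0,0,0],[0,-4.9,1.1,0.4,0,0,0],[0,-4.9,1.1,0.1,0,0,0],[0,-4.9,1.1,-0.05,0,0,0],[0,-4.9,1.1,-0.05,0,0,0]])

```text
clock: 6.35
position: [0.5321, 0.2581, 0.0499]
ee_rot: [[1.0, 0.007, 0.001], [0.007, -1.0, 0.005], [0.001, -0.005, -1.0]]
force: [-7.1, -1.1, 15.7]
gripper_width: -0.001
```

Call:
send_rows(motion=[[0,0,0,1,0,0,0],[0,0,0,4,0,0,0],[0.3,2,-8,8,0,0,0],[0.6,4,-20,8,0,0,0],[0.6,4,-20,8,0,0,0],[0.6,4,-20,8,0,0,0],[0.6,4,-20,8,0,0,0],[0.6,4,-20,8,0,0,0]])

```text
clock: 7.15
position: [0.5728, 0.0552, 0.1301]
ee_rot: [[1.0, 0.002, 0.002], [0.002, -1.0, 0.005], [0.002, -0.005, -1.0]]
force: [0.0, -0.3, -0.5]
gripper_width: 0.599
```

```bash
python3 - <<'E'
from h import *
from plant import *
o=get_obs();print(o["position"],o["force"],o["gripper_width"])
T0=pickle.load(open("top0.pkl","rb"));S0=pickle.load(open("scene0.pkl","rb"))
for n,b in(("scene",(230,140,120,90)),("top",(200,140,90,80))):
    f=grab_frame(n); pickle.dump(f,open(n+"1.pkl","wb"));crop(f["img"],*b,6,f"pics/g1{n}.png"); print(n, proj(f,o["position"]))
for k,a,b in(("cap",(255.3,172.1),(261.45,218.45)),("red",(155.6,214.8),(326.1,191.1)),("yel",(166.2,167.6),(330.2,212.7))):
    for z in(.0505,.0535,.0563):print(k,z,ray(T0,a,z).round(4),ray(S0,b,z).round(4))
for z in (.08,.083,.0863):print("stud",z,ray(T0,(365.4,209.6),z).round(4),ray(S0,(174.6,199.6),z).round(4))
E
```

```text
[0.57275174 0.05518712 0.13012906] [ 0.04919398 -0.28581855 -0.52434974] 0.5992788034872519
scene [[261.18894361 194.66995713]]
top [[256.9439116  168.54076409]]
cap 0.0505 [0.5734 0.0588] [0.5726 0.0576]
cap 0.0535 [0.5731 0.0588] [0.5761 0.057 ]
cap 0.0563 [0.5728 0.0588] [0.5793 0.0563]
red 0.0505 [0.4823 0.2698] [0.4798 0.2695]
red 0.0535 [0.4823 0.2691] [0.4837 0.2678]
red 0.0563 [0.4823 0.2684] [0.4873 0.2661]
yel 0.0505 [0.5827 0.2486] [0.5778 0.2481]
yel 0.0535 [0.5824 0.248 ] [0.5811 0.2465]
yel 0.0563 [0.5821 0.2474] [0.5843 0.2449]
stud 0.08 [ 0.4937 -0.1674] [ 0.4938 -0.1669]
stud 0.083 [ 0.4937 -0.1667] [ 0.4978 -0.1665]
stud 0.0863 [ 0.4936 -0.1659] [ 0.5022 -0.166 ]
```

View pics/g1scene.png

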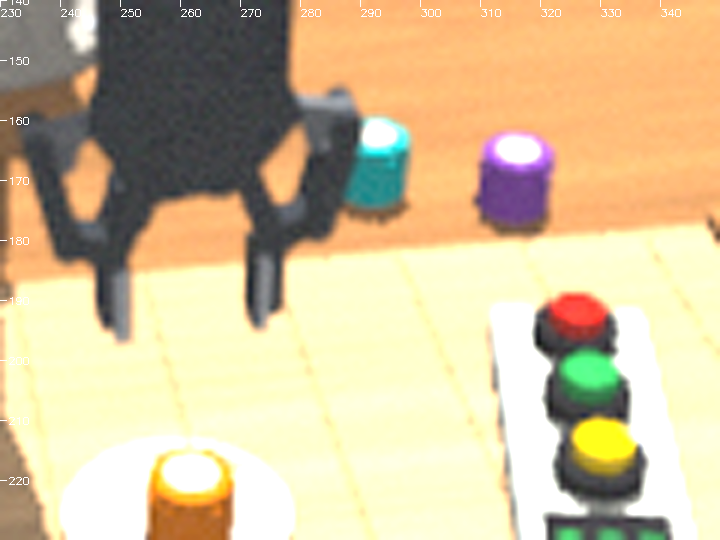

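View pics/g1top.png

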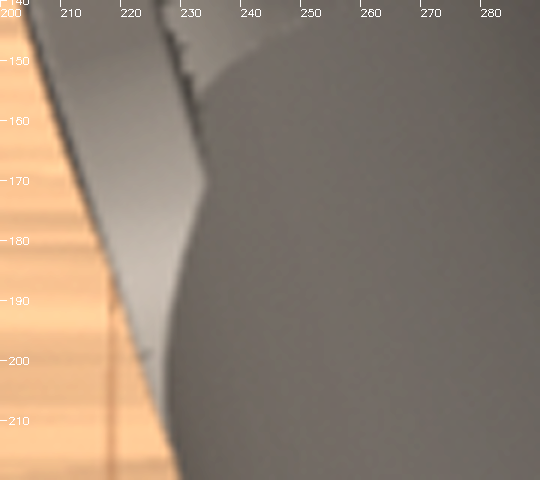

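All three keys are up. The fingertips at scene (249,196) and (273,194) straddle the projected TCP. The cap being reached for is orange with a white spot at scene (262,219), in the dish.

Call:
send_rows(motion=[[0.6,0.1,0.3,-4,0,-0.002,0],[0.6,0.1,0.3,-6,0,-0.002,0],[0.6,0.1,0.3,-6,0,-0.002,0]])

```text
clock: 7.55
position: [0.571, 0.0635, 0.0671]
ee_rot: [[1.0, 0.009, -0.002], [0.009, -1.0, 0.006], [-0.002, -0.006, -1.0]]
force: [-0.8, -0.6, 0.0]
gripper_width: 0.599
```

```bash
python3 - <<'E'
from h import *
from plant import *
o=get_obs();print(o["position"],o["force"],o["gripper_width"])
f=grab_frame("scene"); crop(f["img"],225,180,75,65,9,f"pics/g2.png"); print(proj(f,o["position"]))
E
```

```text
[0.5710398  0.06351696 0.06712504] [-0.83680897 -0.58973021  0.03217687] 0.5992866477698497
[[263.66083922 213.06421408]]
```

View pics/g2.png

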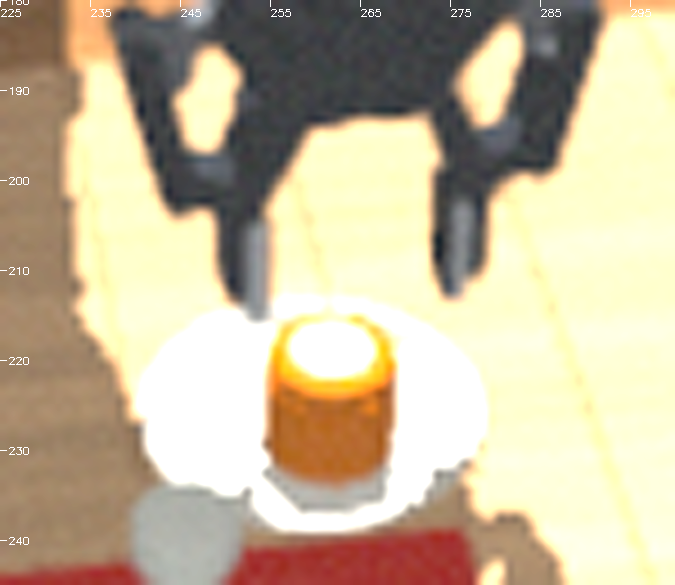

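The cap is at scene (262,222) and the finger gap is centred at about 264. The arm is 5 mm too far in +y, as the reading also says, so I'll correct that and go down slowly.

Call:
send_rows(motion=[[0.6,0.25,-0.5,0,0,0,0],[0.6,0.25,-0.5,0,0,0,0],[0.6,0.25,-0.5,-1.0,0,0,0],[0.6,0.25,-0.5,-2.0,0,0,0],[0.6,0.25,-0.5,-3.0,0,0,0],[0.6,0.25,-0.5,-3.6,0,0,0],[0.6,0.25,-0.5,-3.6,0,0,0]])

```text
clock: 8.3
position: [0.5738, 0.0583, 0.0316]
ee_rot: [[1.0, 0.009, -0.002], [0.009, -1.0, 0.006], [-0.002, -0.006, -1.0]]
force: [0.4, 0.1, -0.9]
gripper_width: 0.596
```

Call:
send_rows(motion=[[0.6,0,0,-0.4,0,0,0],[0.6,0,0,-0.75,0,0,0],[0.6,0,0,-0.75,0,0,0]])

```text
clock: 8.6
position: [0.5736, 0.0583, 0.0237]
ee_rot: [[1.0, 0.009, -0.002], [0.009, -1.0, 0.005], [-0.002, -0.006, -1.0]]
force: [0.2, 0.1, 1.2]
gripper_width: 0.598
```

```bash
python3 - <<'E'
from h import *
from plant import *
o=get_obs();print(o["position"],o["force"],o["gripper_width"])
f=grab_frame("scene"); crop(f["img"],225,185,75,65,9,f"pics/g3.png"); print(proj(f,o["position"]))
E
```

```text
[0.57362486 0.05829242 0.0236726 ] [0.19869321 0.14832158 1.16505587] 0.5981307959786277
[[261.53145669 226.17049872]]
```

View pics/g3.png

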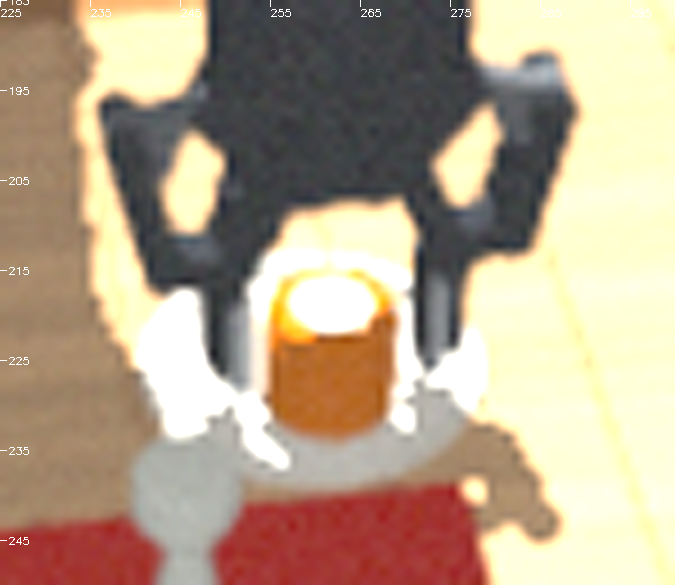

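The cap sits centred between the pads: the gap spans scene columns 252–272 and the cap is at 262. The tips are about 10 mm above its rim, so I'll close.

Call:
send_rows(motion=[[0.4,0,0,0,0,0,0],[0.3,0,0,0,0,0,0],[0.3,0,0,0,0,0,0],[0.3,0,0,0,0,0,0],[0.3,0,0,0,0,0,0]], newtons=60)

```text
clock: 9.15
position: [0.574, 0.0583, 0.0245]
ee_rot: [[1.0, 0.009, -0.001], [0.009, -1.0, 0.006], [-0.001, -0.006, -1.0]]
force: [-1.6, -0.7, 5.5]
gripper_width: 0.452
```

Call:
send_rows(motion=[[0.3,0,0,1,0,0,0],[0.3,0,0,4,0,0,0],[0.3,0,0,8,0,0,0],[0.3,0,0,11.5,0,0,0],[0.3,-8,-22.5,11.5,0,0,0],[0.3,-8,-22.5,11.5,0,0,0],[0.3,-8,-22.5,11.5,0,0,0],[0.3,-8,-22.5,11.5,0,0,0],[0.3,-8,-22.5,11.5,0,0,0],[0.3,-8,-22.5,11.5,0,0,0],[0.3,-8,-22.5,9,0,0,0],[0.3,-8,-22.5,9,0,0,0],[0.3,-8,-22.5,9,0,0,0]])

```text
clock: 10.45
position: [0.4939, -0.1663, 0.115]
ee_rot: [[1.0, 0.01, -0.002], [0.01, -1.0, 0.006], [-0.002, -0.006, -1.0]]
force: [-0.1, 0.0, 0.6]
gripper_width: 0.452
```

```bash
python3 - <<'E'
from h import *
from plant import *
o=get_obs();print(o["position"],o["force"],o["gripper_width"])
f=grab_frame("scene"); crop(f["img"],145,160,60,65,9,f"pics/s1.png"); print(proj(f,o["position"]))
pickle.dump(f,open("scene2.pkl","wb"))
f=grab_frame("top"); crop(f["img"],320,150,90,90,6,f"pics/s1t.png"); print(proj(f,o["position"]))
E
```

```text
[ 0.4939462  -0.16626488  0.11504629] [-0.06377367  0.0133071   0.64673306] 0.45159893189727507
[[173.16097355 189.08482278]]
[[369.10436548 209.27004269]]
```

View pics/s1.png

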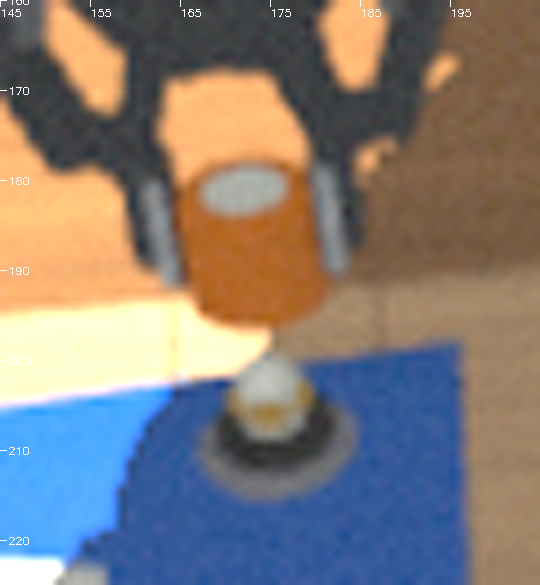

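View pics/s1t.png

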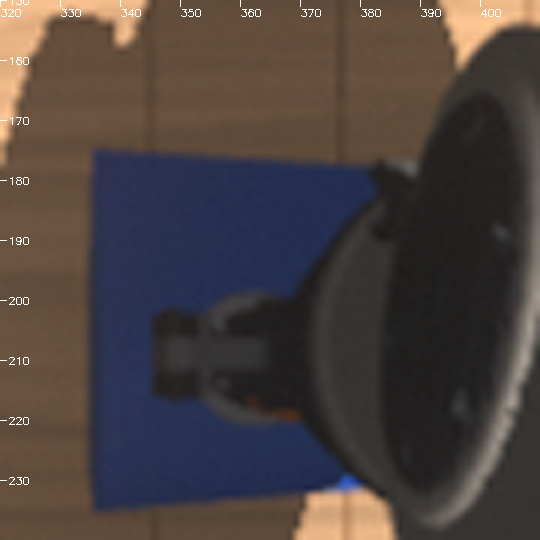

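```bash
python3 - <<'E'
from h import *
S=pickle.load(open("scene2.pkl","rb"))
for z in(.147,.145,.142):print("captop",z,ray(S,(145+245/9-.45,160+190/9-.45),z).round(4))
for z in(.08,.083,.0863):print("stud",z,ray(S,(145+270/9-.45,160+362/9-.45),z).round(4))
for z in(.05,.053,.0563):print("saddle",z,ray(S,(145+278/9-.45,160+435/9-.45),z).round(4))
E
```

```text
captop 0.147 [ 0.5014 -0.1655]
captop 0.145 [ 0.4984 -0.1659]
captop 0.142 [ 0.4939 -0.1664]
stud 0.08 [ 0.4946 -0.1671]
stud 0.083 [ 0.4986 -0.1666]
stud 0.0863 [ 0.503  -0.1661]
saddle 0.05 [ 0.492  -0.1685]
saddle 0.053 [ 0.4958 -0.168 ]
saddle 0.0563 [ 0.5    -0.1676]
```

Call:
send_rows(motion=[[0.3,0.1,-0.05,-1,0,0,0],[0.3,0.1,-0.05,-2,0,0,0],[0.3,0.1,-0.05,-2.5,0,0,0],[0.3,0.1,-0.05,-3,0,0,0],[0.3,0.1,-0.05,-3,0,0,0],[0.3,0.1,-0.05,-3,0,0,0]])

```text
clock: 11.15
position: [0.4955, -0.1668, 0.0854]
ee_rot: [[1.0, 0.01, -0.001], [0.01, -1.0, 0.006], [-0.001, -0.006, -1.0]]
force: [-0.1, -0.3, 0.0]
gripper_width: 0.458
```

```bash
python3 - <<'E'
from h import *
from plant import *
o=get_obs();print(o["position"],o["force"],o["moment"],o["gripper_width"])
f=grab_frame("scene"); crop(f["img"],145,165,60,60,10,f"pics/s2.png")
E
```

```text
[ 0.49552194 -0.16683931  0.0854363 ] [-0.11239461 -0.26049587  0.02984133] [-0.0059617   0.00815078  0.04210846] 0.45822048520958836
```

View pics/s2.png

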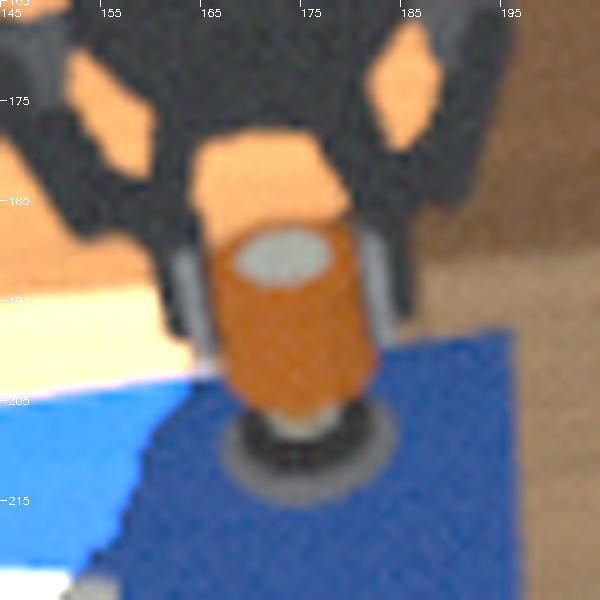

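The cap now sits over the stud: its lower rim is at scene (175,206) and the ring is centred at (175,209). There is no force yet, so I'll press in small steps.

Call:
send_rows(motion=[[0.3,0,0,-0.3,0,0,0],[0.3,0,0,-0.5,0,0,0],[0.3,0,0,-0.6,0,0,0],[0.3,0,0,-0.6,0,0,0]])

```text
clock: 11.6
position: [0.4956, -0.167, 0.0796]
ee_rot: [[1.0, 0.01, -0.0], [0.01, -1.0, 0.005], [-0.0, -0.005, -1.0]]
force: [-0.4, -0.6, 1.6]
gripper_width: 0.458
```

Call:
send_rows(motion=[[0.3,0,0,-0.1,0,0,0],[0.3,0,0,-0.2,0,0,0],[0.3,0,0,-0.2,0,0,0]])

```text
clock: 11.9
position: [0.4957, -0.1676, 0.0779]
ee_rot: [[1.0, 0.009, -0.0], [0.009, -1.0, 0.005], [0.0, -0.005, -1.0]]
force: [-2.5, -3.6, 6.4]
gripper_width: 0.459
```

Call:
send_rows(motion=[[0.3,0,0,-0.1,0,0,0],[0.3,0,0,-0.2,0,0,0],[0.3,0,0,-0.2,0,0,0]])

```text
clock: 12.2
position: [0.4957, -0.168, 0.0762]
ee_rot: [[1.0, 0.009, 0.0], [0.009, -1.0, 0.004], [0.0, -0.004, -1.0]]
force: [-1.4, -2.5, 5.5]
gripper_width: 0.453
```

Lip contact came at z≈0.0797, as predicted (0.0795). The sideways force asks for a small shift to -x and -y, so I'll add that and go on.

Call:
send_rows(motion=[[0.3,-0.05,-0.05,-0.1,0,0,0],[0.3,-0.05,-0.05,-0.2,0,0,0],[0.3,-0.05,-0.05,-0.2,0,0,0]])

```text
clock: 12.5
position: [0.4952, -0.1683, 0.0742]
ee_rot: [[1.0, 0.009, 0.0], [0.009, -1.0, 0.004], [0.0, -0.004, -1.0]]
force: [-0.3, 0.6, 0.7]
gripper_width: 0.456
```

Call:
send_rows(motion=[[0.3,0,0,-0.1,0,0,0],[0.3,0,0,-0.2,0,0,0],[0.3,0,0,-0.2,0,0,0]])

```text
clock: 12.8
position: [0.4949, -0.1682, 0.0716]
ee_rot: [[1.0, 0.009, -0.0], [0.009, -1.0, 0.005], [-0.0, -0.005, -1.0]]
force: [1.6, -0.7, -11.3]
gripper_width: 0.452
```

Call:
send_rows(motion=[[0.3,0,0,-0.1,0,0,0],[0.3,0,0,-0.15,0,0,0],[0.3,0,0,-0.15,0,0,0]])

```text
clock: 13.1
position: [0.4948, -0.1682, 0.0698]
ee_rot: [[1.0, 0.009, -0.001], [0.009, -1.0, 0.005], [-0.001, -0.005, -1.0]]
force: [2.9, -0.4, -12.6]
gripper_width: 0.452
```

Call:
send_rows(motion=[[0.3,0,0,-0.1,0,0,0],[0.3,0,0,-0.1,0,0,0]])

```text
clock: 13.3
position: [0.4948, -0.1682, 0.0688]
ee_rot: [[1.0, 0.009, -0.001], [0.009, -1.0, 0.005], [-0.001, -0.005, -1.0]]
force: [0.6, 0.2, -1.6]
gripper_width: 0.457
```

Call:
send_rows(motion=[[0.3,0,0,-0.1,0,0,0],[0.3,0,0,-0.1,0,0,0]])

```text
clock: 13.5
position: [0.495, -0.1682, 0.068]
ee_rot: [[1.0, 0.009, -0.0], [0.009, -1.0, 0.005], [-0.0, -0.005, -1.0]]
force: [0.0, 0.1, -0.3]
gripper_width: 0.455
```

```bash
python3 - <<'E'
from h import *
from plant import *
o=get_obs();print(o["position"],o["force"],o["moment"],o["gripper_width"])
f=grab_frame("scene"); crop(f["img"],145,165,60,60,10,f"pics/s3.png")
E
```

```text
[ 0.49499604 -0.16824586  0.06802467] [ 0.00604564  0.05716691 -0.29161996] [-0.02410858 -0.06059331 -0.03407719] 0.45464279460688023
```

View pics/s3.png

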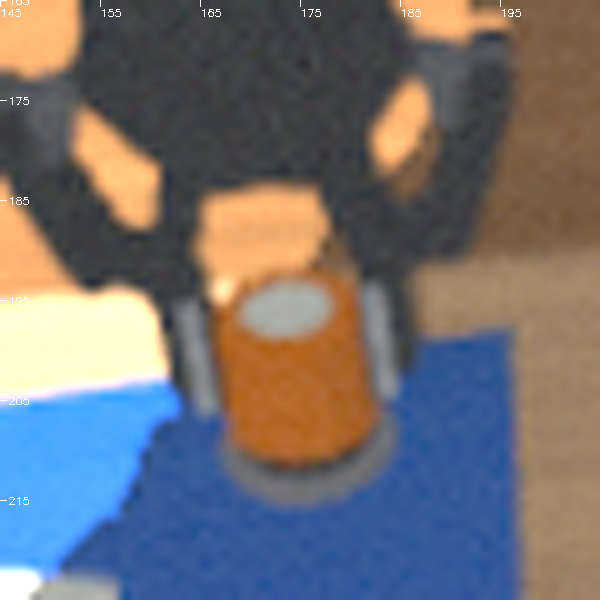

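The cap has clicked on and its rim is just above the ring, with about zero net force. I'll press on in 1 mm steps.

Call:
send_rows(motion=[[0.3,0,0,-0.1,0,0,0],[0.3,0,0,-0.1,0,0,0],[0.3,0,0,-0.1,0,0,0]])

```text
clock: 13.85
position: [0.495, -0.1683, 0.0671]
ee_rot: [[1.0, 0.009, -0.0], [0.009, -1.0, 0.005], [-0.0, -0.005, -1.0]]
force: [-1.1, -0.2, 2.7]
gripper_width: 0.452
```

Call:
send_rows(motion=[[0.3,0,0,-0.1,0,0,0],[0.3,0,0,-0.1,0,0,0],[0.3,0,0,-0.1,0,0,0]])

```text
clock: 14.15
position: [0.495, -0.1683, 0.0662]
ee_rot: [[1.0, 0.009, -0.0], [0.009, -1.0, 0.005], [-0.0, -0.005, -1.0]]
force: [-1.7, -0.1, 3.5]
gripper_width: 0.454
```

Call:
send_rows(motion=[[0.3,0,0,-0.1,0,0,0],[0.3,0,0,-0.1,0,0,0],[0.3,0,0,-0.1,0,0,0]])

```text
clock: 14.45
position: [0.495, -0.1683, 0.0652]
ee_rot: [[1.0, 0.009, -0.0], [0.009, -1.0, 0.005], [-0.0, -0.005, -1.0]]
force: [-1.6, 0.1, 5.6]
gripper_width: 0.455
```

Call:
send_rows(motion=[[0.3,0,0,-0.1,0,0,0],[0.3,0,0,-0.1,0,0,0],[0.3,0,0,-0.1,0,0,0],[0.3,0,0,-0.1,0,0,0],[0.3,0,0,-0.1,0,0,0]])

```text
clock: 14.95
position: [0.495, -0.1682, 0.0643]
ee_rot: [[1.0, 0.009, -0.0], [0.009, -1.0, 0.004], [-0.0, -0.004, -1.0]]
force: [-1.6, 1.5, 8.2]
gripper_width: 0.451
```

```bash
python3 - <<'E'
from h import *
from plant import *
for i in range(2):
    f=grab_frame("scene");o=get_obs();print(o["position"],o["force"],o["gripper_width"])
crop(f["img"],145,165,60,60,10,f"pics/s4.png")
cv2.imwrite("pics/s4f.png",f["img"][:,:,::-1])
E
```

```text
[ 0.49506781 -0.16829064  0.06435902] [-2.52811452  1.10691984  7.30209742] 0.4565759234815578
[ 0.4950569  -0.16824223  0.06434398] [-1.71850256  1.03787223  7.77734334] 0.4538476819190265
```

View pics/s4.png

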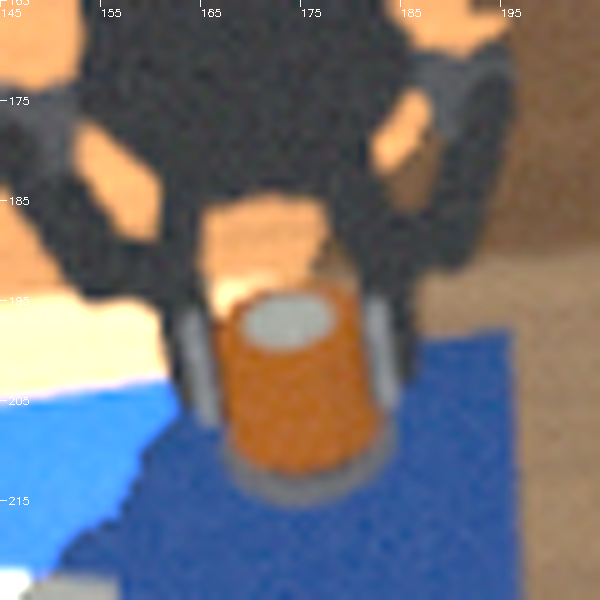

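View pics/s4f.png

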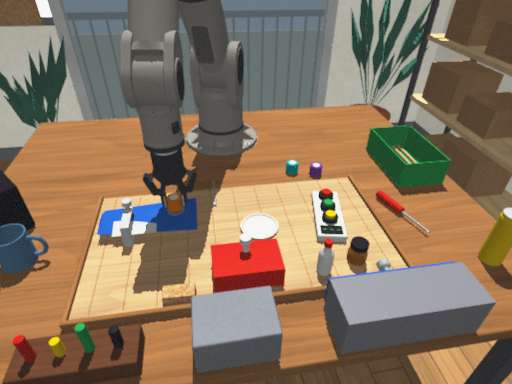

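The ring is squashed by about 3.7 mm of 5 mm, from both the travel since contact and the 7.5 N push. The cap, fingers and readings are steady, the dish and the other things look where they were, and the keys are up. I'll hand in.

```bash
python3 - <<'E'
from plant import *
print(finish_job()); o=get_obs();print(o["clock"],o["position"],o["force"])
E
```

```text
the job is handed in; nothing more can be done
None
the job is handed in; nothing more can be done
```

I pressed the timer's red, yellow and green keys in that order, then snapped the orange cap onto the stud. I handed in at about 15 s, with the gripper still holding the cap pressed down.

- **Keys:** each went down to a hard stop and was let up before the next. The pictures showed all three up afterwards.
- **Red key, force:** my first push was harder than meant, with the wrist reading 44.8 N. It was the fingertips pressing, and the limit of 40 N is for the arm or gripper body, but I could not check how it is counted.
- **Red key, extra touch:** I then touched the red key lightly again to find the height of its top. I judged this as under 2 mm of travel, but the force readings (2.1 N) leave room for about 2.5 mm.
- **Cap:** the lip met the snap balls at the height I expected, then the push dropped off and reversed briefly to about −12 N, which I took as the click. The ring began to resist about 1.4 mm lower than the lip contact had predicted for the −4 mm mark... more exactly, at 0.0681 m instead of about 0.0687 m, a 0.6 mm difference.
- **Final squash:** the push was steady at 7.3–8.2 N. From the measured ring contact that is about 3.7 mm of the 5 mm; from the lip contact it would be up to 4.4 mm. Both are over half and short of full.
- **Other things:** in the last scene picture, the dish and the rest looked where they had been. I did not measure them.
- **Camera heights:** they read about 2–6 mm lower than contact showed, so I used the contact heights.

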